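# Pack the closed specimen containers into the desk tray

### The arm

A 6-joint arm with a two-finger parallel gripper is mounted at the origin on the work surface. World frame = base frame: x ahead of the robot, y to its left, z up, the work surface at z = 0. Lengths are in mm, angles in rad, forces in N, time in s.
With the tool pointing down it reaches from about 350 to 775 mm from the base axis. Payload 7.3 kg.
Tool frame: the origin (TCP) lies at the very end of the fingers, on their centre line; the grasp point (between the pads) lies 19 mm behind it; z points along the fingers, y is the line along which they close (so a half turn about z gives the same grasp; the last joint's range is limited). The gripper opens to 92 mm and grips with 3 to 60 N. Pads are 19 mm wide; open, the fingers measure 130 mm over their backs; the gripper's body (75 mm by 190 mm) begins 47 mm behind the grasp point.
Start: joints at [1.117, 0.342, 1.524, -0, 1.275, -0.146], TCP at [159.042, 500.354, 190.441] pointing down, gripper open.
Joint ranges: [-2.53, 2.53], [-0.77, 2.02], [0.04, 2.7], [-1, 4.14], [0.28, 2.66], [-3.11, 3.11]. Speed limits (rad/s): [2.57, 2.57, 3.14, 3.14, 3.14, 3.14].

### API

Orientations are given as a rotation vector (axis times angle).
In Python, from station import robot gives the robot as it stands.
- The arm moves only by the tool carry_out, never from a script. Its argument "steps" is a list of rows, each an object with "dp": the shift along the tool's x, y, z in cm, a list of three; "roll": the turn about the tool's z in rad; "fingers": the closure, from 0 (fully open) to 1 (shut). A call has 1 to 12 rows; each row is the pose to reach, as a shift and turn from the pose commanded when the call began, along the tool's axes at that moment; what a row does not reach only later rows make up. A row lasts 1/8 s, in which the tool goes at most 62.5 mm and 10.7 degrees, less where a joint would pass 70% of its speed; a pose out of reach is approached as far as the arm can. A call with a gripper value outside its range is refused whole. The fingers move at their own pace and stop on an object; the grip force is fixed at half the most. Time passes only in rows, so rows that repeat a pose let the fingers close. It gives the time, the measured TCP pose, the force, the opening and the grip force at its end, in the units of the state.
- robot.observe(): the state, without advancing time (a new reading comes with each control period).
- robot.read_camera(name): name is "side" or "top"; returns (picture, depth): 384x512x3 uint8, red, green, blue; 384x512 float32, mm along the optical axis (not along the pixel's ray), 0 where there is no reading.
- robot.camera_params(name): a dict with "mtx" (3x3 intrinsics, pixels), "R" (3x3) and "t" (3): a world point X has camera coordinates R X + t. Camera axes: x right, y down, z forward; pixel columns grow to the right and rows downward; lengths in mm; the calibration is good to about 2 mm. A picture is of the moment at which its call begins. camera_params takes no time and is no camera call.
- robot.finish_job(): hands the job in; it is judged then, once.
The state is a dict: "clock": time; "q": joint angles; "dq": joint speeds; "tau": joint torques, N m; "ee_pos": TCP position; "tool_rot": TCP orientation; "contact_force": force on the tool from outside, world axes, zero at the start; "torque": the same for the moment, N m; "opening": finger opening in mm; "grasp_force": force on a finger pad.
Only numpy, scipy, OpenCV 4.12 (cv2) and the standard library are available. Lean on these libraries where they do the work, as an engineer would, in place of code of your own. Each camera call takes 0.05 s, during which the arm holds its last target. There are 200 camera calls.

### The job

Pack the four closed specimen containers upright into the square wooden tray: the large tin in the large squarish bay with the small tin centred on its lid, the slide box lying flat along the long bay, and the capped jar in the smallest bay. Leave the three open, empty look-alikes (open tin, uncapped jar, lidless slide box) where they stand. The specimens are delicate: set each thing down gently, never drop or toss it.

Things in the scene. Friction and masses are not known exactly. Their poses are not given: they have to be found in the camera images.
- tray: Square tray of light wood, cork floor, fixed to the desk at any yaw. 160 x 160 mm; floor 4 mm thick; rim (5 mm thick) and dividers (4 mm) reach 20 mm up. Origin: centre of underside, z up. Bays in its own x, y (mm): LONG x -75..75, y 13..75 (centre 0, 44); LARGE squarish x -75..13, y -75..9 (centre -31, -33); SMALLEST x 17..75, y -75..9 (centre 46, -33).
- tin_large: Closed round bare-metal tin, flat lid with a fine ring line, 60 mm across, 36 mm high, about 120 g. Goes in the large bay. Origin: centre of its underside; z up.
- tin_small: Closed round bare-metal tin, flat lid with a fine ring line, 44 mm across, 30 mm high, about 70 g. Goes on the lid of the large tin. Origin: centre of its underside; z up.
- slide_box: Closed grey plastic slide box with a dark seam, 90 mm long (its x), 36 mm wide (its y), 36 mm high, about 90 g. Goes in the long bay, its length along the bay, either way round. Origin: centre of its underside; z up.
- jar: Round amber glass jar with a white screw cap, 38 mm across, 62 mm high (cap is the top 14 mm, also 38 mm across), about 100 g. Goes in the smallest bay, standing. Origin: centre of its underside; z up.
- open_tin: Look-alike that stays: round bare-metal tin without lid, open and empty, 58 mm across, 34 mm high. Origin: centre of its underside; z up.
- open_jar: Look-alike that stays: amber glass jar without cap, open and empty, 38 mm across, 58 mm high with a 32 mm neck. Origin: centre of its underside; z up.
- open_slide_box: Look-alike that stays: grey plastic slide box without lid, open and empty, 90 mm long (its x), 36 mm wide (its y), 24 mm high. Origin: centre of its underside; z up.
Not all that is in view belongs to the job. What is shaped like the jar but blue, green or pink is not meant.

How it is judged (in metres and radians):
At the end, for the whole second after the job is handed in: Large tin, slide box and capped jar rest on the floors of their bays (height within 3 mm); small tin on the large tin's lid, centred within 12 mm; all four upright within 0.1 rad and at rest; the three open containers at rest within 20 mm of their starts (x of tin_large in the frame of tray between -0.047 and -0.015 m and y of tin_large in the frame of tray between -0.047 and -0.019 m and z of tin_large in the frame of tray between 0.001 and 0.007 m and x of slide_box in the frame of tray between -0.032 and 0.032 m and y of slide_box in the frame of tray between 0.029 and 0.059 m and z of slide_box in the frame of tray between 0.001 and 0.007 m and x of jar in the frame of tray between 0.034 and 0.058 m and y of jar in the frame of tray between -0.058 and -0.008 m and z of jar in the frame of tray between 0.001 and 0.007 m and horizontal distance between tin_small and tin_large below 0.012 m and z of tin_small in the frame of tin_large between 0.033 and 0.039 m and angle between each of tin_large, tin_small, slide_box, jar's own z axis and vertical below 0.1 rad and linear speed of each of tin_large, tin_small, slide_box, jar, open_tin, open_jar, open_slide_box below 0.02 m/s and distance of each of open_tin, open_jar, open_slide_box from where it was at the start of the episode below 0.02 m); the robot touches nothing.
It fails at once if an open container is displaced by more than 30 mm (distance of any of open_tin, open_jar, open_slide_box from where it was at the start of the episode above 0.03 m).
It fails at once if a closed container is dropped or tossed (faster than 0.6 m/s, a fall of about 18 mm, while the fingers do not hold it) ((linear speed of tin_large above 0.6 m/s and contact force between the fingers and tin_large below 0.1 N) or (linear speed of tin_small above 0.6 m/s and contact force between the fingers and tin_small below 0.1 N) or (linear speed of slide_box above 0.6 m/s and contact force between the fingers and slide_box below 0.1 N) or (linear speed of jar above 0.6 m/s and contact force between the fingers and jar below 0.1 N)).
It also fails if it takes over 112 s, if anything falls off the work surface, if the arm or the gripper's body presses on something with over 40 N, if the wrist force passes 120 N, or if a joint passes its speed limit or range.

## Working session

There is one attempt and no reset: what is moved stays moved. The work goes in short steps, Python scripts to look and compute and a tool call to move; the robot and the scene stay as the last step left them, time stands still between calls to the robot, and variables do not carry over. Pictures are saved under pics/ and viewed, at most 14 in all, crops included, and the job is handed in when it is done.

Besides the shell and the picture viewer there is one more tool, called after ">>>" by a JSON object that holds its "api" and its "payload", one argument or row to a line. carry_out: Moves the arm, as the interface text tells. Its arguments: {"type":"object","properties":{"steps":{"type":"array","items":{"type":"object","properties":{"dp":{"type":"array","items":{"type":"number"}},"roll":{"type":"number"},"fingers":{"type":"number"}}}}},"required":["steps"]}

```bash
mkdir -p pics; ls; python3 - <<'E'
from station import robot
import cv2,numpy as np
s=robot.observe();print({k:np.round(v,3) for k,v in s.items()})
for n in("top","side"):
    p,d=robot.read_camera(n);cv2.imwrite(f"pics/{n}0.png",cv2.resize(p[...,::-1],(800,600),interpolation=cv2.INTER_CUBIC));np.save(f"{n}0.npy",d);np.save(f"{n}0p.npy",p)
    c=robot.camera_params(n);print(n,c, (d>0).mean())
E
```

```text
pics
{'clock': np.float64(0.0), 'q': array([ 1.117,  0.343,  1.525,  0.   ,  1.275, -0.146]), 'dq': array([ 0.   ,  0.   ,  0.   ,  0.   , -0.   , -0.001]), 'tau': array([ -0.   , -43.126, -24.422,   0.072,   0.056,  -0.   ]), 'ee_pos': array([158.82 , 499.91 , 189.749]), 'tool_rot': array([-4.820e-01, -3.104e+00,  2.000e-03]), 'contact_force': array([0.445, 0.462, 0.344]), 'torque': array([-0.026, -0.001,  0.005]), 'grasp_force': np.float64(0.0), 'opening': np.float64(91.761)}
top {'mtx': array([[363.03432206,   0.        , 254.59183628],
       [  0.        , 363.03432206, 195.80021989],
       [  0.        ,   0.        ,   1.        ]]), 'R': array([[ 0.02195605, -0.99889162, -0.04163482],
       [-0.99125123, -0.01632896, -0.13097466],
       [ 0.13014964,  0.04414625, -0.99051107]]), 't': array([  9.38705698, 543.26533164, 825.52450831])} 0.9962310791015625
side {'mtx': array([[417.30916062,   0.        , 251.64755869],
       [  0.        , 417.30916062, 196.36157476],
       [  0.        ,   0.        ,   1.        ]]), 'R': array([[ 0.77775947, -0.62851562, -0.00763632],
       [-0.46592106, -0.56831633, -0.67818443],
       [ 0.42190966,  0.53102228, -0.73485207]]), 't': array([-430.72430908,  294.02940152,  798.57457662])} 0.9958852132161459
```

View pics/top0.png

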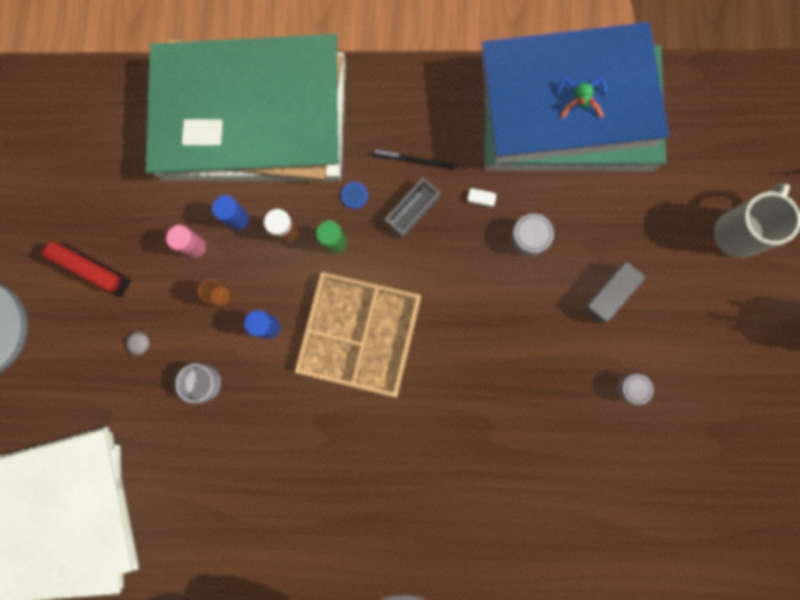

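View pics/side0.png

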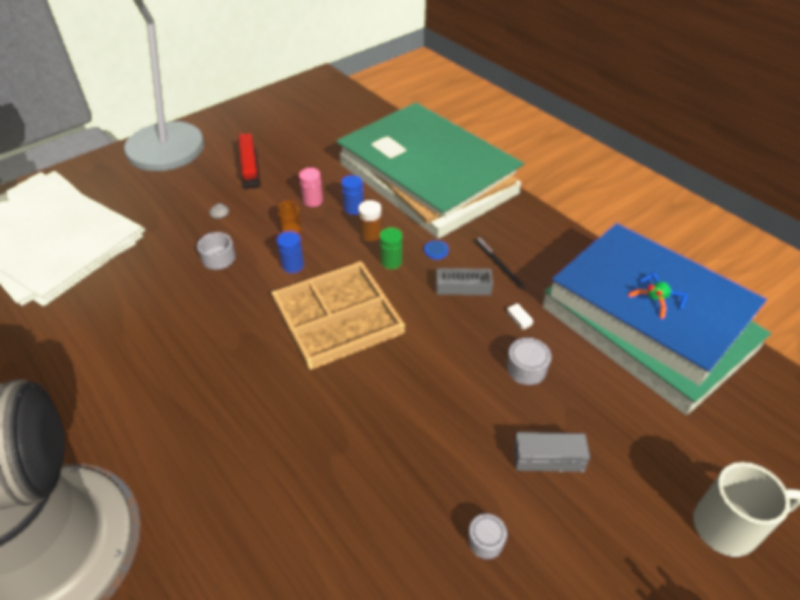

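The top view shows the tray at (358,334), and these closed items: large tin (534,233), small tin (638,389), slide box (616,292), white-capped jar (278,222). The open tin is at (198,383), the open jar at (213,292) and the open box at (412,208). The side view agrees: large tin lid (529,355), small tin lid (488,528), cap (370,210), slide box (552,445).

```bash
cat > h.py <<'E'
from station import robot
import cv2,numpy as np
def cloud(n,d):
    c=robot.camera_params(n);v,u=np.indices(d.shape)
    P=np.stack([(u-c["mtx"][0,2])/c["mtx"][0,0]*d,(v-c["mtx"][1,2])/c["mtx"][1,1]*d,d],-1)
    return (P-c["t"])@c["R"]
def tri(a,b):
    M=[];o=[]
    pts=[np.array(p,float)*.64-.18 for p in(a,b)]
    Ps=[(lambda c:c["mtx"]@np.c_[c["R"],c["t"]])(robot.camera_params(n)) for n in("top","side")]
    X=cv2.triangulatePoints(Ps[0],Ps[1],pts[0].reshape(2,1),pts[1].reshape(2,1));return (X[:3]/X[3]).ravel()
E
python3 - <<'E'
from h import *
px={"large":((534,233),(529,355)),"small":((638,389),(488,530)),"jar":((278,222),(370,210)),"slide":((616,290),(552,445)),
"t1":((321,273),(361,264)),"t2":((420,295),(404,325)),"t3":((397,396),(311,364)),"t4":((296,373),(273,296)),"otin":((198,381),(216,245)),"ojar":((210,290),(289,206)),"obox":((413,205),(464,275)),"blueA":((230,205),(352,181)),"green":((329,230),(391,233)),"blueB":((260,321),(290,239)),"bluecap":((354,193),(436,247))}
C={n:cloud(n,np.load(n+"0.npy")) for n in("top","side")}
for k,(a,b) in px.items():
    X=tri(a,b);print(k,"tri",X.round(1),end=" ")
    for n in C:
        P=C[n].reshape(-1,3);m=np.hypot(*(P-X)[:,:2].T)<(65 if k=="slide" else 36 if k!="jar" else 24)
        Q=P[m];Q=Q[Q[:,2]>10]
        if k[0]=="t":print(n,C[n][int(px[k][n=="side"][1]*.64),int(px[k][n=="side"][0]*.64)].round(0),end=" ");continue
        z=np.percentile(Q[:,2],92);T=Q[abs(Q[:,2]-z)<4]
        r=cv2.minAreaRect(T[:,:2].astype(np.float32));print(n,"z",z.round(1),len(T),"mid",((T.max(0)+T.min(0))/2).round(1)[:2],"ext",np.ptp(T,0)[:2].round(), [np.round(q,1) for q in r] if k=="slide" else "",end=" ")
    print()
E
```

```text
large tri [ 659.5 -185.9   33.2] top z 37.6 436 mid [ 660.7 -184.5] ext [57. 57.]  side z 37.3 401 mid [ 658.5 -186.4] ext [59. 59.]  
small tri [ 426.7 -336.6   30.5] top z 31.7 260 mid [ 426.1 -336.1] ext [41. 43.]  side z 31.3 405 mid [ 425.6 -337.5] ext [43. 43.]  
jar tri [667.2 205.5  55.2] top z 63.1 183 mid [666.7 206.8] ext [36. 36.]  side z 61.9 99 mid [665.3 205.6] ext [37. 38.]  
slide tri [ 572.9 -307.7   31.9] top z 37.0 548 mid [ 570.9 -306.9] ext [88. 84.] [array([ 571.9, -307.3]), array([36. , 90.4]), np.float64(49.7)] side z 36.7 693 mid [ 569.5 -308.8] ext [88. 83.] [array([ 570.3, -308.4]), array([38.7, 90.8]), np.float64(49.5)] 
t1 tri [597.9 144.   11.1] top [601. 147.   0.] side [596. 139.  19.] 
t2 tri [564.1 -13.2  15.8] top [568. -11.  -1.] side [572.  -2.  -1.] 
t3 tri [409.1  18.7  11.5] top [408.  20.  -1.] side [411.  18.  13.] 
t4 tri [440.6 176.6   9.6] top [441. 180.   2.] side [445. 186.   0.] 
otin tri [422.6 323.4  30.4] top z 34.4 101 mid [421.7 327.2] ext [54. 57.]  side z 33.2 85 mid [419.8 326.6] ext [58. 60.]  
ojar tri [560.6 302.4  58.5] top
[... 169 characters left out ...]
 [68. 64.]  side z 23.8 103 mid [704.    1.1] ext [68. 67.]  
blueA tri [686.3 278.8  67.5] top z 62.7 184 mid [688.9 287.7] ext [35. 37.]  side z 61.7 88 mid [687.6 286.5] ext [38. 38.]  
green tri [652.  125.8  63.8] top z 62.8 189 mid [650.4 126.3] ext [36. 34.]  side z 62.0 114 mid [648.1 124.7] ext [37. 39.]  
blueB tri [513.6 223.6  61.1] top z 62.9 195 mid [511.3 227.4] ext [35. 36.]  side z 62.3 120 mid [510.  226.2] ext [37. 39.]  
bluecap tri [729.4  96.8   8.1] Traceback (most recent call last):
  File "<stdin>", line 12, in <module>
    return umr_maximum(a, axis, None, out, keepdims, initial, where)
ValueError: zero-size array to reduction operation maximum which has no identity
```

```bash
cat >> h.py <<'E'
E
python3 - <<'E'
from h import *
for n in("top","side"):
    P=cloud(n,np.load(n+"0.npy")).reshape(-1,3)
    m=(abs(P[:,0]-503)<125)&(abs(P[:,1]-82)<125)&(P[:,2]>15)&(P[:,2]<24)&~((np.hypot(P[:,0]-511,P[:,1]-227)<40))
    T=P[m];r=cv2.minAreaRect(T[:,:2].astype(np.float32));print(n,len(T),np.median(T[:,2]).round(1),[np.round(q,1) for q in r])
    # divider location
    c=np.array(r[0]);a=np.deg2rad(r[2]);e=np.array([np.cos(a),np.sin(a)]);f=np.array([-e[1],e[0]])
    L=np.c_[(T[:,:2]-c)@e,(T[:,:2]-c)@f];I=L[(abs(L)<70).all(1)]
    print("e",e.round(3));
    H,_,_=np.histogram2d(I[:,0],I[:,1],bins=[np.arange(-72,73,12)]*2);print(H.astype(int))
E
```

```text
top 754 19.2 [array([503.2,  82.3]), array([160.7, 160.1]), np.float64(77.6)]
e [0.215 0.977]
[[ 0  0  0  0  0  0  0  0  0  0  0  0]
 [ 0  0  0  0  0  0  0  0  0  0  0  0]
 [ 0  0  0  0  0  0  0  0  0  0  0  0]
 [ 0  0  0  0  0  0  0  0  0  0  0  0]
 [ 5  3  3  3  4  2  5  4  3  3  4  4]
 [ 4  6  7  7  5  7  6 12  7  6  6  5]
 [ 0  0  0  0  0  0  0  9  0  0  0  0]
 [ 0  0  0  0  0  0  0  9  0  0  0  0]
 [ 0  0  0  0  0  0  0  9  0  0  0  0]
 [ 0  0  0  0  0  0  0  8  0  0  0  0]
 [ 0  0  0  0  0  0  0  9  0  0  0  0]
 [ 0  0  0  0  0  0  0  6  0  0  0  0]]
side 721 18.6 [array([501.4,  80.9]), array([164.7, 160.9]), np.float64(77.9)]
e [0.209 0.978]
[[ 0  0  0  0  0  0  0  0  0  0  0  0]
 [ 0  0  0  0  0  0  0  0  0  0  0  0]
 [ 0  0  0  0  0  0  0  0  0  0  0  0]
 [ 0  0  0  0  0  0  0  0  0  0  0  0]
 [ 5  8  4  3  8  6  6  6  4  3  3  5]
 [ 4  4  6  7  3  6  5 11  9  7  8  6]
 [ 0  0  0  0  0  0  0  9  0  0  0  0]
 [ 0  0  0  0  0  0  0  8  0  0  0  0]
 [ 0  0  0  0  0  0  0  7  0  0  0  0]
 [ 0  0  0  0  0  0  0  6  0  0  0  0]
 [ 0  0  0  0  0  0  0  5  0  0  0  0]
 [ 0  0  0  0  0  0  0  5  0  0  0  0]]
```

```bash
cat >> h.py <<'E'
from scipy.spatial.transform import Rotation as R
def plan(*targets):
    s=robot.observe();M=R.from_rotvec(s["tool_rot"]).as_matrix();ya=np.degrees(np.arctan2(M[1,1],M[0,1]))
    print("t",round(float(s["clock"]),2),"pos",s["ee_pos"].round(1),"tilt",M[:,2].round(3),"ya",ya.round(1),"open",round(float(s["opening"]),1),"F",round(float(s["grasp_force"]),1),"q",s["q"].round(2))
    for x,y,z,a in targets:
        print("dp",(M.T@(np.array([x,y,z])-s["ee_pos"])/10).round(2),"roll",np.radians((ya-a+90)%180-90).round(3))
E
python3 - <<'E'
from h import *
P=cloud("top",np.load("top0.npy")).reshape(-1,3)
m=(abs(P[:,1]-206)<60)&(P[:,0]>690)&(P[:,2]>15);Q=P[m];print("book z",np.percentile(Q[:,2],90).round(),"xmin",Q[abs(Q[:,1]-206)[:]<25][:,0].min().round(), "right book zmax",P[(P[:,1]<-100)&(P[:,0]>730)][:,2].max())
plan((666,206,160,168),(666,206,26,168))
E
```

```text
book z 63.0 xmin 748.0 right book zmax 106.58206557534902
t 0.1 pos [158.9 499.9 189.8] tilt [-0.001 -0.001 -1.   ] ya 72.4 open 92.1 F 0.0 q [ 1.12  0.34  1.52 -0.    1.28 -0.15]
dp [-57.24 -12.64   2.99] roll 1.472
dp [-57.24 -12.63  16.39] roll 1.472
```

>>> {"api": "carry_out", "payload": {
  "steps": [
    {"dp": [-57.2, -12.6, 3], "roll": 1.472, "fingers": 0.33},
    {"dp": [-57.2, -12.6, 3], "roll": 1.472, "fingers": 0.33},
    {"dp": [-57.2, -12.6, 3], "roll": 1.472, "fingers": 0.33},
    {"dp": [-57.2, -12.6, 3], "roll": 1.472, "fingers": 0.33},
    {"dp": [-57.2, -12.6, 3], "roll": 1.472, "fingers": 0.33},
    {"dp": [-57.2, -12.6, 3], "roll": 1.472, "fingers": 0.33},
    {"dp": [-57.2, -12.6, 3], "roll": 1.472, "fingers": 0.33},
    {"dp": [-57.2, -12.6, 3], "roll": 1.472, "fingers": 0.33},
    {"dp": [-57.2, -12.6, 3], "roll": 1.472, "fingers": 0.33},
    {"dp": [-57.2, -12.6, 3], "roll": 1.472, "fingers": 0.33},
    {"dp": [-57.2, -12.6, 3], "roll": 1.472, "fingers": 0.33},
    {"dp": [-57.2, -12.6, 3], "roll": 1.472, "fingers": 0.33}
  ]
}}

```text
clock: 1.6
ee_pos: [664.9, 207.8, 160.1]
tool_rot: [-2.44, -1.978, 0.001]
contact_force: [-0.4, 0.3, -0.1]
opening: 61.3
grasp_force: 0.0
```

```bash
python3 -c "
from h import *
plan((666,206,160,168),(666,206,80,168),(666,206,26,168))"
```

```text
t 1.6 pos [664.9 207.8 160.1] tilt [-0.001  0.    -1.   ] ya -11.9 open 61.3 F 0.0 q [0.19 0.69 1.02 0.   1.43 0.4 ]
dp [-0.15  0.14  0.01] roll 0.001
dp [-0.15  0.15  8.01] roll 0.001
dp [-0.15  0.16 13.41] roll 0.001
```

>>> {"api": "carry_out", "payload": {
  "steps": [
    {"dp": [-0.15, 0.15, 4], "roll": 0, "fingers": 0.33},
    {"dp": [-0.15, 0.15, 8], "roll": 0, "fingers": 0.33},
    {"dp": [-0.15, 0.15, 11], "roll": 0, "fingers": 0.33},
    {"dp": [-0.15, 0.15, 13.4], "roll": 0, "fingers": 0.33},
    {"dp": [-0.15, 0.15, 13.4], "roll": 0, "fingers": 0.33},
    {"dp": [-0.15, 0.15, 13.4], "roll": 0, "fingers": 0.7},
    {"dp": [-0.15, 0.15, 13.4], "roll": 0, "fingers": 0.7},
    {"dp": [-0.15, 0.15, 13.4], "roll": 0, "fingers": 0.7},
    {"dp": [-0.15, 0.15, 13.4], "roll": 0, "fingers": 0.7},
    {"dp": [-0.15, 0.15, 13.4], "roll": 0, "fingers": 0.7}
  ]
}}

```text
clock: 2.85
ee_pos: [667.2, 205.1, 26.5]
tool_rot: [-2.441, -1.977, -0.0]
contact_force: [0.4, 0.6, 0.2]
opening: 28.1
grasp_force: 0.0
```

```bash
python3 -c "
from h import *
plan((666,206,160,168),(464.6,123.7,130,167.7))"
```

```text
t 2.85 pos [667.2 205.1  26.5] tilt [ 0.  0. -1.] ya -12.0 open 28.1 F 0.0 q [0.19 0.8  1.18 0.   1.16 0.4 ]
dp [  0.06  -0.13 -13.35] roll 0.0
dp [-12.17 -18.13 -10.35] roll 0.006
```

```bash
python3 - <<'E'
from h import *
for n in("top","side"):
    p,d=robot.read_camera(n);cv2.imwrite(f"pics/{n}1.png",cv2.resize(p[...,::-1],(800,600),interpolation=cv2.INTER_CUBIC))
E
```

```text
(no output)
```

View pics/side1.png

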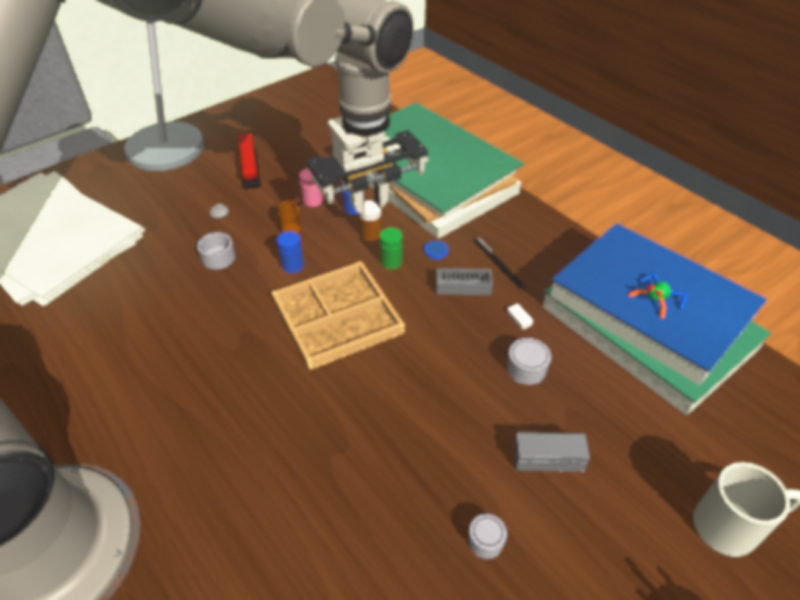

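```bash
python3 - <<'E'
from h import *
t=cv2.imread("pics/top1.png")[80:380,60:460];s=cv2.imread("pics/side1.png")[80:305,240:540]
cv2.imwrite("pics/c1.png",np.hstack([cv2.resize(t,(400,300)),cv2.resize(s,(400,300))]))
s=robot.observe();print(s["ee_pos"],s["tool_rot"],s["contact_force"])
for n in("top","side"):
    c=robot.camera_params(n);q=c["mtx"]@(c["R"]@s["ee_pos"]+c["t"]);print(n,(q[:2]/q[2]/.64).round())
    _,d=robot.read_camera(n);P=cloud(n,d).reshape(-1,3);Q=P[(np.hypot(P[:,0]-666,P[:,1]-206)<130)&(P[:,2]>70)&(P[:,2]<200)]
    for z in range(70,200,15):
        k=Q[abs(Q[:,2]-z)<7.5];print(z,len(k),k.min(0).round() if len(k) else "",k.max(0).round() if len(k) else "")
E
```

```text
[667.15552288 205.16075559  26.41559603] [-2.44107328e+00 -1.97746723e+00 -5.00596599e-05] [-0.69390176 -0.03480328 -0.12094765]
top [282. 227.]
70 8 [680. 189.  71.] [693. 206.  76.]
85 2 [679. 200.  83.] [681. 203.  87.]
100 5 [679. 193.  93.] [681. 198. 106.]
115 2 [682. 192. 109.] [684. 192. 109.]
130 37 [574. 153. 127.] [741. 193. 137.]
145 361 [575. 152. 138.] [747. 195. 152.]
160 159 [568. 151. 153.] [748. 195. 167.]
175 424 [589. 152. 168.] [760. 194. 182.]
190 8 [651. 183. 183.] [657. 186. 192.]
side [370. 222.]
70 34 [634. 188.  70.] [691. 218.  77.]
85 77 [632. 187.  78.] [693. 221.  92.]
100 83 [631. 186.  93.] [694. 221. 107.]
115 40 [632. 186. 108.] [694. 213. 122.]
130 121 [572. 151. 124.] [744. 259. 137.]
145 393 [571. 151. 138.] [748. 255. 152.]
160 326 [566. 148. 153.] [765. 260. 167.]
175 722 [566. 150. 168.] [763. 258. 182.]
190 159 [612. 180. 183.] [678. 235. 197.]
```

View pics/c1.png

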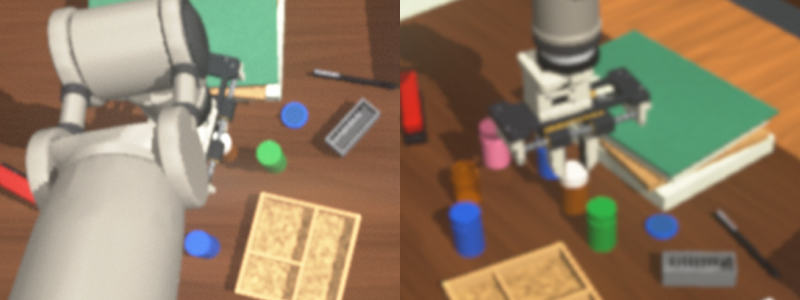

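The crops show the fingers closed above the white cap (side crop 570,165) and not around it, although the TCP reads z=26. I'll measure the true fingertip height from the depth image, with the fingers open and raised clear of the jar.

>>> {"api": "carry_out", "payload": {
  "steps": [
    {"dp": [0, 0, -4], "roll": 0, "fingers": 0.7},
    {"dp": [0, 0, -8], "roll": 0, "fingers": 0.33},
    {"dp": [0, 0, -8], "roll": 0, "fingers": 0.33},
    {"dp": [0, 0, -8], "roll": 0, "fingers": 0.33},
    {"dp": [0, 0, -8], "roll": 0, "fingers": 0.33}
  ]
}}

```text
clock: 3.68
ee_pos: [666.2, 205.0, 104.7]
tool_rot: [-2.44, -1.977, 0.004]
contact_force: [-0.3, 0.5, 0.2]
opening: 60.6
grasp_force: 0.0
```

```bash
python3 - <<'E'
from h import *
plan((666,206,160,168))
for n in("side","top"):
    p,d=robot.read_camera(n);P=cloud(n,d).reshape(-1,3);Q=P[(np.hypot(P[:,0]-666,P[:,1]-206)<75)&(P[:,2]>50)&(P[:,2]<250)]
    for z in range(55,240,5):
        k=Q[abs(Q[:,2]-z)<2.5]
        if len(k):print(n,z,len(k),k.min(0)[:2].round(),k.max(0)[:2].round())
    if n=="side": cv2.imwrite("pics/c2.png",cv2.resize(p[60:180,150:310,::-1],(800,600),interpolation=cv2.INTER_CUBIC))
E
```

```text
t 3.67 pos [666.2 205.  104.7] tilt [-0.003 -0.001 -1.   ] ya -12.0 open 60.6 F 0.0 q [0.19 0.73 1.09 0.   1.32 0.4 ]
dp [ 0.09 -0.06 -5.53] roll 0.0
side 55 37 [646. 186.] [696. 277.]
side 60 132 [639. 132.] [695. 280.]
side 65 22 [640. 138.] [686. 278.]
side 140 2 [695. 188.] [695. 201.]
side 145 22 [624. 186.] [702. 207.]
side 150 13 [622. 186.] [705. 204.]
side 155 29 [616. 185.] [707. 220.]
side 160 32 [616. 184.] [706. 224.]
side 165 28 [617. 185.] [706. 222.]
side 170 29 [614. 184.] [707. 222.]
side 175 35 [615. 184.] [710. 222.]
side 180 26 [616. 185.] [710. 225.]
side 185 41 [614. 183.] [709. 223.]
side 190 29 [614. 183.] [710. 214.]
side 195 10 [624. 185.] [703. 201.]
side 200 4 [694. 187.] [699. 204.]
side 205 9 [603. 185.] [698. 226.]
side 210 24 [600. 157.] [716. 225.]
side 215 66 [596. 156.] [717. 212.]
side 220 104 [594. 157.] [737. 215.]
side 225 94 [593. 157.] [740. 217.]
side 230 168 [598. 155.] [728. 218.]
side 235 63 [600. 170.] [727. 216.]
top 55 14 [649. 188.] [684. 214.]
top 60 184 [642. 132.] [686. 223.]
top 65 54 [636. 131.] [684. 220.]
top 140 3 [697. 190.] [698. 208.]
top 145 6 [694. 188.] [699. 194.]
top 150 9 [694. 187.] [706. 206.]
top 155 6 [695. 185.] [708. 203.]
top 160 8 [696. 186.] [706. 204.]
top 165 2 [695. 197.] [697. 200.]
top 175 2 [695. 195.] [695. 197.]
top 180 2 [694. 193.] [695. 196.]
top 185 4 [694. 190.] [697. 193.]
top 190 5 [695. 187.] [702. 190.]
top 200 2 [696. 185.] [697. 188.]
top 210 10 [601. 160.] [710. 183.]
top 215 27 [599. 158.] [716. 184.]
top 220 91 [594. 158.] [724. 194.]
top 225 145 [597. 158.] [729. 197.]
top 230 284 [600. 158.] [727. 203.]
top 235 5 [616. 162.] [717. 180.]
```

View pics/c2.png

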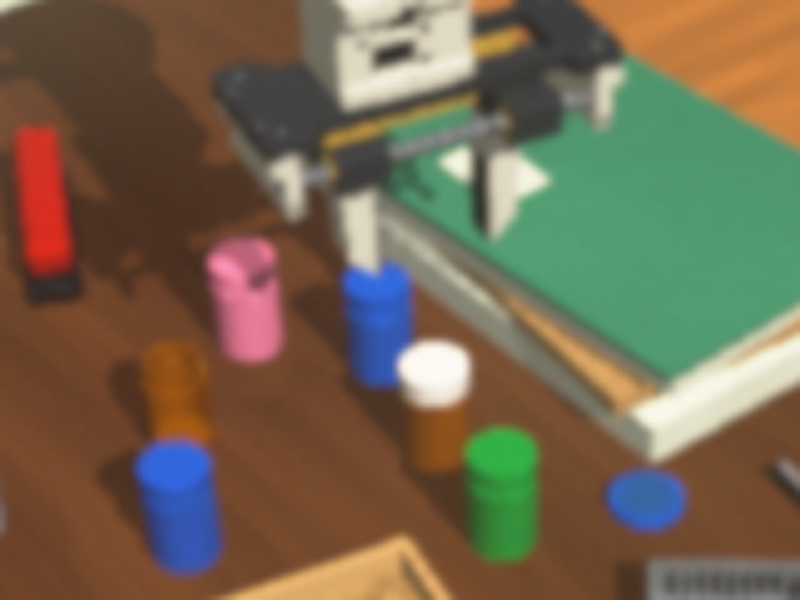

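The crop shows the fingertips (480,235 and 365,270) well above the cap (435,365). Depth puts the tips at z≈142 while the reported TCP is 104.7, so real tips sit about 38 mm above the reading. xy agrees within about 2 mm. I'll correct z by that.

>>> {"api": "carry_out", "payload": {
  "steps": [
    {"dp": [0, 0.1, 4], "roll": 0, "fingers": 0.33},
    {"dp": [0, 0.1, 7], "roll": 0, "fingers": 0.33},
    {"dp": [0, 0.1, 9], "roll": 0, "fingers": 0.33},
    {"dp": [0, 0.1, 11], "roll": 0, "fingers": 0.33},
    {"dp": [0, 0.1, 11.5], "roll": 0, "fingers": 0.33},
    {"dp": [0, 0.1, 11.5], "roll": 0, "fingers": 0.33},
    {"dp": [0, 0.1, 11.5], "roll": 0, "fingers": 0.7},
    {"dp": [0, 0.1, 11.5], "roll": 0, "fingers": 0.7},
    {"dp": [0, 0.1, 11.5], "roll": 0, "fingers": 0.7},
    {"dp": [0, 0.1, 11.5], "roll": 0, "fingers": 0.7}
  ]
}}

```text
clock: 5.03
ee_pos: [668.4, 205.1, -7.9]
tool_rot: [2.441, 1.977, 0.001]
contact_force: [-1.3, 0.6, 3.3]
opening: 37.4
grasp_force: 30.0
```

```bash
python3 -c "
from h import *
plan((666,206,100,168),(464.6,123.7,100,167.7))"
```

```text
t 5.03 pos [668.4 205.1  -7.9] tilt [ 0.001  0.    -1.   ] ya -12.0 open 37.4 F 30.0 q [0.19 0.84 1.2  0.   1.1  0.4 ]
dp [  0.04  -0.25 -10.79] roll 0.0
dp [-12.18 -18.24 -10.81] roll 0.006
```

>>> {"api": "carry_out", "payload": {
  "steps": [
    {"dp": [0, 0, -1], "roll": 0, "fingers": 0.7},
    {"dp": [0, 0, -4], "roll": 0, "fingers": 0.7},
    {"dp": [0, 0, -8], "roll": 0, "fingers": 0.7},
    {"dp": [0, 0, -11], "roll": 0, "fingers": 0.7},
    {"dp": [-2.4, -3.6, -11], "roll": 0, "fingers": 0.7},
    {"dp": [-4.8, -7.2, -11], "roll": 0, "fingers": 0.7},
    {"dp": [-7.2, -10.8, -11], "roll": 0, "fingers": 0.7},
    {"dp": [-9.6, -14.4, -11], "roll": 0, "fingers": 0.7},
    {"dp": [-12.2, -18.2, -11], "roll": 0, "fingers": 0.7},
    {"dp": [-12.2, -18.2, -11], "roll": 0, "fingers": 0.7},
    {"dp": [-12.2, -18.2, -11], "roll": 0, "fingers": 0.7}
  ]
}}

```text
clock: 6.4
ee_pos: [466.0, 123.6, 102.3]
tool_rot: [2.44, 1.977, 0.003]
contact_force: [-0.2, 0.6, -0.3]
opening: 37.3
grasp_force: 30.0
```

```bash
python3 - <<'E'
from h import *
plan((464.6,123.7,-4,167.7))
for n in("side","top"):
    p,d=robot.read_camera(n);P=cloud(n,d).reshape(-1,3);Q=P[(np.hypot(P[:,0]-464.6,P[:,1]-123.7)<26)&(P[:,2]>45)&(P[:,2]<300)]
    for z in range(60,180,10):
        k=Q[abs(Q[:,2]-z)<5]
        if len(k):print(n,z,len(k),k.min(0)[:2].round(),k.max(0)[:2].round())
    cv2.imwrite(f"pics/j_{n}.png",p[...,::-1])
E
```

```text
t 6.4 pos [466.  123.6 102.3] tilt [ 0.002  0.    -1.   ] ya -12.0 open 37.3 F 30.0 q [0.1  0.36 1.77 0.   1.01 0.31]
dp [-0.03 -0.16 10.63] roll 0.005
side 110 31 [445. 105.] [479. 134.]
side 120 50 [445. 104.] [480. 127.]
side 130 49 [445. 104.] [477. 126.]
side 140 62 [440. 105.] [484. 121.]
side 150 69 [440. 104.] [487. 125.]
side 160 66 [441. 105.] [485. 122.]
side 170 186 [440. 104.] [485. 143.]
top 110 5 [455. 106.] [468. 110.]
top 120 5 [453. 107.] [463. 111.]
top 130 1 [459. 108.] [459. 108.]
```

>>> {"api": "carry_out", "payload": {
  "steps": [
    {"dp": [0, -0.1, 3], "roll": 0, "fingers": 0.7},
    {"dp": [0, -0.1, 6], "roll": 0, "fingers": 0.7},
    {"dp": [0, -0.1, 8], "roll": 0, "fingers": 0.7},
    {"dp": [0, -0.1, 9.4], "roll": 0, "fingers": 0.7},
    {"dp": [0, -0.1, 10], "roll": 0, "fingers": 0.7},
    {"dp": [0, -0.1, 10.4], "roll": 0, "fingers": 0.7},
    {"dp": [0, -0.1, 10.4], "roll": 0, "fingers": 0.7},
    {"dp": [0, -0.1, 10.4], "roll": 0, "fingers": 0.7}
  ]
}}

```text
clock: 7.5
ee_pos: [464.2, 123.7, -2.0]
tool_rot: [2.441, 1.977, 0.002]
contact_force: [0.7, 0.2, -0.4]
opening: 37.3
grasp_force: 30.0
```

```bash
python3 -c "
from h import *
plan((464.6,123.7,-4,167.7));print(robot.observe()['contact_force'])"
```

```text
t 7.5 pos [464.2 123.7  -2. ] tilt [ 0.001  0.    -1.   ] ya -12.0 open 37.3 F 30.0 q [0.1  0.52 1.88 0.   0.74 0.31]
dp [0.01 0.03 0.2 ] roll 0.006
[ 0.65296583  0.16548612 -0.41711346]
```

>>> {"api": "carry_out", "payload": {
  "steps": [
    {"dp": [0, 0, 0.1], "roll": 0, "fingers": 0.7},
    {"dp": [0, 0, 0.2], "roll": 0, "fingers": 0.7},
    {"dp": [0, 0, 0.3], "roll": 0, "fingers": 0.7},
    {"dp": [0, 0, 0.3], "roll": 0, "fingers": 0.7}
  ]
}}

```text
clock: 8.0
ee_pos: [464.1, 123.7, -4.0]
tool_rot: [2.44, 1.977, 0.002]
contact_force: [-4.5, -0.7, 15.6]
opening: 37.2
grasp_force: 30.0
```

>>> {"api": "carry_out", "payload": {
  "steps": [
    {"dp": [0, 0, -0.1], "roll": 0, "fingers": 0.7},
    {"dp": [0, 0, -0.1], "roll": 0, "fingers": 0.33},
    {"dp": [0, 0, -0.1], "roll": 0, "fingers": 0.33},
    {"dp": [0, 0, -0.1], "roll": 0, "fingers": 0.33},
    {"dp": [0, 0, -0.1], "roll": 0, "fingers": 0.33},
    {"dp": [0, 0, -4], "roll": 0, "fingers": 0.33},
    {"dp": [0, 0, -8], "roll": 0, "fingers": 0.33},
    {"dp": [0, 0, -11], "roll": 0, "fingers": 0.0},
    {"dp": [0, 0, -11], "roll": 0, "fingers": 0.0}
  ]
}}

```text
clock: 9.12
ee_pos: [465.4, 123.8, 106.5]
tool_rot: [2.439, 1.976, 0.007]
contact_force: [-0.6, -0.2, -0.4]
opening: 77.2
grasp_force: 0.0
```

```bash
python3 -c "
from h import *
plan((659.6,-185.5,110,77.7),(659.6,-185.5,-16,77.7))"
```

```text
t 9.12 pos [465.4 123.8 106.5] tilt [ 0.005  0.001 -1.   ] ya -12.0 open 77.2 F 0.0 q [0.1  0.35 1.77 0.   1.02 0.31]
dp [-26.23  25.42  -0.27] roll -1.565
dp [-26.25  25.36  12.33] roll -1.565
```

>>> {"api": "carry_out", "payload": {
  "steps": [
    {"dp": [-26.2, 25.4, -0.3], "roll": -1.565, "fingers": 0.0},
    {"dp": [-26.2, 25.4, -0.3], "roll": -1.565, "fingers": 0.0},
    {"dp": [-26.2, 25.4, -0.3], "roll": -1.565, "fingers": 0.0},
    {"dp": [-26.2, 25.4, -0.3], "roll": -1.565, "fingers": 0.0},
    {"dp": [-26.2, 25.4, -0.3], "roll": -1.565, "fingers": 0.0},
    {"dp": [-26.2, 25.4, -0.3], "roll": -1.565, "fingers": 0.0},
    {"dp": [-26.2, 25.4, -0.3], "roll": -1.565, "fingers": 0.0},
    {"dp": [-26.2, 25.4, -0.3], "roll": -1.565, "fingers": 0.0},
    {"dp": [-26.2, 25.4, -0.3], "roll": -1.565, "fingers": 0.0},
    {"dp": [-26.2, 25.4, -0.3], "roll": -1.565, "fingers": 0.0},
    {"dp": [-26.2, 25.4, -0.3], "roll": -1.565, "fingers": 0.0}
  ]
}}

```text
clock: 10.5
ee_pos: [657.6, -185.2, 106.4]
tool_rot: [-0.339, -3.122, -0.001]
contact_force: [-1.1, 0.5, 0.6]
opening: 91.6
grasp_force: 0.0
```

```bash
python3 - <<'E'
from h import *
plan((659.6,-185.5,-18,77.7))
p,d=robot.read_camera("side");P=cloud("side",d).reshape(-1,3);Q=P[(np.hypot(P[:,0]-659.6,P[:,1]+185.5)<90)&(P[:,2]>120)&(P[:,2]<200)]
for z in range(125,200,8):
    k=Q[abs(Q[:,2]-z)<4]
    if len(k):print(z,len(k),k.min(0)[:2].round(),k.max(0)[:2].round())
p,d=robot.read_camera("top");P=cloud("top",d).reshape(-1,3);Q=P[(np.hypot(P[:,0]-464.5,P[:,1]-124)<26)&(P[:,2]>45)&(P[:,2]<300)];print("jar",np.median(Q[:,2]),Q.min(0),Q.max(0))
E
```

```text
t 10.5 pos [ 657.6 -185.2  106.4] tilt [-0.001  0.001 -1.   ] ya 77.6 open 91.6 F 0.0 q [-0.39  0.7   1.15  0.    1.3  -1.74]
dp [-2.200e-01  1.000e-02  1.244e+01] roll -0.002
141 10 [ 635. -231.] [ 676. -134.]
149 38 [ 633. -239.] [ 675. -127.]
157 65 [ 632. -249.] [ 676. -122.]
165 68 [ 631. -249.] [ 674. -124.]
173 46 [ 632. -249.] [ 669. -121.]
181 26 [ 656. -142.] [ 673. -121.]
189 30 [ 655. -143.] [ 677. -119.]
197 9 [ 663. -139.] [ 671. -137.]
jar 65.1133633056934 [445.26147046 106.29504152  46.89616029] [481.74668822 141.92971856  69.09064813]
```

>>> {"api": "carry_out", "payload": {
  "steps": [
    {"dp": [-0.2, 0, 4], "roll": 0, "fingers": 0},
    {"dp": [-0.2, 0, 8], "roll": 0, "fingers": 0},
    {"dp": [-0.2, 0, 10.5], "roll": 0, "fingers": 0},
    {"dp": [-0.2, 0, 12], "roll": 0, "fingers": 0},
    {"dp": [-0.2, 0, 12.4], "roll": 0, "fingers": 0},
    {"dp": [-0.2, 0, 12.4], "roll": 0, "fingers": 0},
    {"dp": [-0.2, 0, 12.4], "roll": 0, "fingers": 0.45},
    {"dp": [-0.2, 0, 12.4], "roll": 0, "fingers": 0.45},
    {"dp": [-0.2, 0, 12.4], "roll": 0, "fingers": 0.45},
    {"dp": [-0.2, 0, 12.4], "roll": 0, "fingers": 0.45},
    {"dp": [-0.2, 0, 12.4], "roll": 0, "fingers": 0.45}
  ]
}}

```text
clock: 11.98
ee_pos: [660.0, -185.8, -16.4]
tool_rot: [0.337, 3.123, 0.0]
contact_force: [0.5, 0.0, 2.1]
opening: 58.4
grasp_force: 30.0
```

```bash
python3 -c "
from h import *
plan((539.8,107.3,90,77.7))"
```

```text
t 11.97 pos [ 660.  -185.8  -16.4] tilt [ 0.  0. -1.] ya 77.7 open 58.4 F 30.0 q [-0.39  0.83  1.25  0.    1.06 -1.74]
dp [ 17.98  26.07 -10.64] roll -0.0
```

>>> {"api": "carry_out", "payload": {
  "steps": [
    {"dp": [0, 0, -1], "roll": 0, "fingers": 0.45},
    {"dp": [0, 0, -4], "roll": 0, "fingers": 0.45},
    {"dp": [0, 0, -8], "roll": 0, "fingers": 0.45},
    {"dp": [1, 1.5, -10.6], "roll": 0, "fingers": 0.45},
    {"dp": [4, 5.8, -10.6], "roll": 0, "fingers": 0.45},
    {"dp": [7, 10.1, -10.6], "roll": 0, "fingers": 0.45},
    {"dp": [10, 14.5, -10.6], "roll": 0, "fingers": 0.45},
    {"dp": [13, 18.8, -10.6], "roll": 0, "fingers": 0.45},
    {"dp": [16, 23.2, -10.6], "roll": 0, "fingers": 0.45},
    {"dp": [18, 26.1, -10.6], "roll": 0, "fingers": 0.45},
    {"dp": [18, 26.1, -10.6], "roll": 0, "fingers": 0.45},
    {"dp": [18, 26.1, -10.6], "roll": 0, "fingers": 0.45}
  ]
}}

```text
clock: 13.48
ee_pos: [540.1, 107.2, 89.9]
tool_rot: [0.336, 3.123, -0.0]
contact_force: [1.0, -0.3, -0.5]
opening: 58.1
grasp_force: 30.0
```

```bash
python3 - <<'E'
from h import *
plan((539.8,107.3,-12.5,77.7))
p,d=robot.read_camera("side");P=cloud("side",d).reshape(-1,3);Q=P[(np.hypot(P[:,0]-540,P[:,1]-107)<40)&(P[:,2]>80)&(P[:,2]<200)]
for z in range(85,160,6):
    k=Q[abs(Q[:,2]-z)<3]
    if len(k):print(z,len(k),k.min(0)[:2].round(),k.max(0)[:2].round())
E
```

```text
t 13.47 pos [540.1 107.2  89.9] tilt [ 0.001 -0.    -1.   ] ya 77.7 open 58.1 F 30.0 q [ 0.06  0.49  1.6  -0.    1.06 -1.3 ]
dp [5.000e-02 1.000e-02 1.024e+01] roll 0.0
103 8 [512.  82.] [528. 112.]
109 41 [510.  76.] [557. 119.]
115 42 [510.  76.] [556. 115.]
121 35 [510.  76.] [556. 114.]
127 19 [510.  78.] [557. 111.]
133 23 [509.  77.] [522. 117.]
139 59 [509.  75.] [528. 132.]
145 18 [509.  93.] [525. 127.]
```

>>> {"api": "carry_out", "payload": {
  "steps": [
    {"dp": [0, 0, 4], "roll": 0, "fingers": 0.45},
    {"dp": [0, 0, 7], "roll": 0, "fingers": 0.45},
    {"dp": [0, 0, 9], "roll": 0, "fingers": 0.45},
    {"dp": [0, 0, 9.8], "roll": 0, "fingers": 0.45},
    {"dp": [0, 0, 10.1], "roll": 0, "fingers": 0.45},
    {"dp": [0, 0, 10.1], "roll": 0, "fingers": 0.45},
    {"dp": [0, 0, 10.1], "roll": 0, "fingers": 0.45}
  ]
}}

```text
clock: 14.4
ee_pos: [540.2, 107.6, -10.8]
tool_rot: [0.337, 3.122, 0.001]
contact_force: [0.2, -0.2, -0.9]
opening: 58.3
grasp_force: 30.0
```

>>> {"api": "carry_out", "payload": {
  "steps": [
    {"dp": [0, 0, 0.1], "roll": 0, "fingers": 0.45},
    {"dp": [0, 0, 0.15], "roll": 0, "fingers": 0.45},
    {"dp": [0, 0, 0.2], "roll": 0, "fingers": 0.45},
    {"dp": [0, 0, 0.2], "roll": 0, "fingers": 0.45}
  ]
}}

```text
clock: 14.9
ee_pos: [540.0, 107.6, -12.4]
tool_rot: [0.336, 3.122, 0.0]
contact_force: [-2.8, -0.4, 8.2]
opening: 58.0
grasp_force: 30.0
```

>>> {"api": "carry_out", "payload": {
  "steps": [
    {"dp": [0, 0, 0], "roll": 0, "fingers": 0.1},
    {"dp": [0, 0, 0], "roll": 0, "fingers": 0.1},
    {"dp": [0, 0, 0], "roll": 0, "fingers": 0.1},
    {"dp": [0, 0, 0], "roll": 0, "fingers": 0.1},
    {"dp": [0, 0, 0], "roll": 0, "fingers": 0.1},
    {"dp": [0, 0, -4], "roll": 0, "fingers": 0.1},
    {"dp": [0, 0, -8], "roll": 0, "fingers": 0.2},
    {"dp": [0, 0, -12], "roll": 0, "fingers": 0.2},
    {"dp": [0, 0, -12], "roll": 0, "fingers": 0.2}
  ]
}}

```text
clock: 16.02
ee_pos: [541.8, 107.7, 109.6]
tool_rot: [0.336, 3.117, 0.002]
contact_force: [-0.3, -0.1, -0.2]
opening: 73.8
grasp_force: 0.0
```

```bash
python3 -c "
from h import *
plan((425.9,-336.8,110,77.7))"
```

```text
t 16.02 pos [541.8 107.7 109.6] tilt [ 0.007  0.001 -1.   ] ya 77.7 open 73.8 F 0.0 q [ 0.06  0.46  1.57  0.    1.1  -1.3 ]
dp [  1.85 -45.9   -0.14] roll -0.0
```

>>> {"api": "carry_out", "payload": {
  "steps": [
    {"dp": [1.8, -45.9, -0.1], "roll": 0, "fingers": 0.2},
    {"dp": [1.8, -45.9, -0.1], "roll": 0, "fingers": 0.2},
    {"dp": [1.8, -45.9, -0.1], "roll": 0, "fingers": 0.2},
    {"dp": [1.8, -45.9, -0.1], "roll": 0, "fingers": 0.2},
    {"dp": [1.8, -45.9, -0.1], "roll": 0, "fingers": 0.2},
    {"dp": [1.8, -45.9, -0.1], "roll": 0, "fingers": 0.2},
    {"dp": [1.8, -45.9, -0.1], "roll": 0, "fingers": 0.2},
    {"dp": [1.8, -45.9, -0.1], "roll": 0, "fingers": 0.2},
    {"dp": [1.8, -45.9, -0.1], "roll": 0, "fingers": 0.2},
    {"dp": [1.8, -45.9, -0.1], "roll": 0, "fingers": 0.2}
  ]
}}

```text
clock: 17.27
ee_pos: [424.3, -335.4, 106.8]
tool_rot: [-0.335, -3.123, -0.002]
contact_force: [0.3, -0.4, 0.1]
opening: 73.4
grasp_force: 0.0
```

```bash
python3 - <<'E'
from h import *
plan((425.9,-336.8,-26,77.7))
for n in("top","side"):
    p,d=robot.read_camera(n);P=cloud(n,d).reshape(-1,3);Q=P[(np.hypot(P[:,0]-540,P[:,1]-107)<36)&(P[:,2]>36)&(P[:,2]<46)]
    print(n,"tin",np.median(Q[:,2]),((Q.min(0)+Q.max(0))/2).round(1),np.ptp(Q,0).round())
    k=P[(np.hypot(P[:,0]-426,P[:,1]+337)<90)&(P[:,2]>100)&(P[:,2]<155)];print(len(k),np.sort(k[:,2])[:5].round())
E
```

```text
t 17.27 pos [ 424.3 -335.4  106.8] tilt [-0.001  0.002 -1.   ] ya 77.7 open 73.4 F 0.0 q [-0.81  0.45  1.6   0.    1.09 -2.17]
dp [-0.2  -0.12 13.28] roll 0.001
top tin 39.76672644361362 [540.9 109.   39.8] [58. 58.  7.]
0 []
side tin 38.4772724833975 [526.4  95.1  39.2] [35. 40.  6.]
33 [142. 142. 145. 145. 145.]
```

>>> {"api": "carry_out", "payload": {
  "steps": [
    {"dp": [-0.2, -0.1, 4], "roll": 0, "fingers": 0.2},
    {"dp": [-0.2, -0.1, 8], "roll": 0, "fingers": 0.2},
    {"dp": [-0.2, -0.1, 11], "roll": 0, "fingers": 0.2},
    {"dp": [-0.2, -0.1, 12.8], "roll": 0, "fingers": 0.2},
    {"dp": [-0.2, -0.1, 13.2], "roll": 0, "fingers": 0.2},
    {"dp": [-0.2, -0.1, 13.2], "roll": 0, "fingers": 0.2},
    {"dp": [-0.2, -0.1, 13.2], "roll": 0, "fingers": 0.65},
    {"dp": [-0.2, -0.1, 13.2], "roll": 0, "fingers": 0.65},
    {"dp": [-0.2, -0.1, 13.2], "roll": 0, "fingers": 0.65},
    {"dp": [-0.2, -0.1, 13.2], "roll": 0, "fingers": 0.65},
    {"dp": [-0.2, -0.1, 13.2], "roll": 0, "fingers": 0.65}
  ]
}}

```text
clock: 18.75
ee_pos: [426.1, -338.5, -24.3]
tool_rot: [0.337, 3.123, -0.0]
contact_force: [-0.5, 0.6, 4.1]
opening: 42.1
grasp_force: 30.0
```

```bash
python3 -c "
from h import *
plan((540.1,107.8,110,77.7))"
```

```text
t 18.75 pos [ 426.1 -338.5  -24.3] tilt [ 0. -0. -1.] ya 77.7 open 42.1 F 30.0 q [-0.81  0.64  1.71  0.    0.79 -2.17]
dp [ -1.63  46.04 -13.43] roll -0.0
```

>>> {"api": "carry_out", "payload": {
  "steps": [
    {"dp": [0, 0, -1], "roll": 0, "fingers": 0.65},
    {"dp": [0, 0, -5], "roll": 0, "fingers": 0.65},
    {"dp": [0, 0, -10], "roll": 0, "fingers": 0.65},
    {"dp": [0, 1, -13.4], "roll": 0, "fingers": 0.65},
    {"dp": [-0.2, 6, -13.4], "roll": 0, "fingers": 0.65},
    {"dp": [-0.4, 11.5, -13.4], "roll": 0, "fingers": 0.65},
    {"dp": [-0.6, 17, -13.4], "roll": 0, "fingers": 0.65},
    {"dp": [-0.8, 22.5, -13.4], "roll": 0, "fingers": 0.65},
    {"dp": [-1, 28, -13.4], "roll": 0, "fingers": 0.65},
    {"dp": [-1.2, 33.5, -13.4], "roll": 0, "fingers": 0.65},
    {"dp": [-1.4, 39, -13.4], "roll": 0, "fingers": 0.65},
    {"dp": [-1.6, 44, -13.4], "roll": 0, "fingers": 0.65}
  ]
}}

```text
clock: 20.25
ee_pos: [535.6, 89.9, 110.0]
tool_rot: [0.336, 3.123, 0.0]
contact_force: [0.5, -1.4, -0.9]
opening: 42.0
grasp_force: 30.0
```

```bash
python3 - <<'E'
from h import *
plan((540.1,107.8,110,77.7))
E
```

```text
t 20.25 pos [535.6  89.9 110. ] tilt [ 0.001 -0.    -1.   ] ya 77.7 open 42.0 F 30.0 q [ 0.03  0.45  1.59 -0.    1.1  -1.33]
dp [-0.06  1.84 -0.  ] roll 0.0
```

>>> {"api": "carry_out", "payload": {
  "steps": [
    {"dp": [0, 1.9, 0], "roll": 0, "fingers": 0.65},
    {"dp": [0, 1.9, 0], "roll": 0, "fingers": 0.65},
    {"dp": [0, 1.9, 0], "roll": 0, "fingers": 0.65}
  ]
}}

```text
clock: 20.62
ee_pos: [539.1, 105.3, 109.4]
tool_rot: [-0.338, -3.123, 0.001]
contact_force: [-0.0, 0.3, -1.8]
opening: 42.3
grasp_force: 30.0
```

```bash
python3 - <<'E'
from h import *
plan((540.1,107.8,15.7,77.7))
p,d=robot.read_camera("side");P=cloud("side",d).reshape(-1,3);Q=P[(np.hypot(P[:,0]-540,P[:,1]-107)<30)&(P[:,2]>90)&(P[:,2]<200)]
for z in range(115,175,6):
    k=Q[abs(Q[:,2]-z)<3]
    if len(k):print(z,len(k),k.min(0)[:2].round(),k.max(0)[:2].round())
print(Q[:,2].min())
E
```

```text
t 20.62 pos [539.1 105.3 109.4] tilt [-0. -0. -1.] ya 77.6 open 42.3 F 30.0 q [ 0.05  0.46  1.57 -0.    1.11 -1.3 ]
dp [-0.04  0.27  9.37] roll -0.001
133 14 [517.  84.] [549. 104.]
139 27 [517.  83.] [543. 113.]
145 17 [517.  84.] [524. 113.]
151 11 [516.  86.] [523. 110.]
157 10 [516.  90.] [521. 114.]
163 33 [516.  94.] [530. 119.]
132.41712064617332
```

>>> {"api": "carry_out", "payload": {
  "steps": [
    {"dp": [0, 0.2, 3], "roll": 0, "fingers": 0.65},
    {"dp": [0, 0.2, 6], "roll": 0, "fingers": 0.65},
    {"dp": [0, 0.2, 8], "roll": 0, "fingers": 0.65},
    {"dp": [0, 0.2, 8.8], "roll": 0, "fingers": 0.65},
    {"dp": [0, 0.2, 9.1], "roll": 0, "fingers": 0.65},
    {"dp": [0, 0.2, 9.1], "roll": 0, "fingers": 0.65},
    {"dp": [0, 0.2, 9.1], "roll": 0, "fingers": 0.65}
  ]
}}

```text
clock: 21.55
ee_pos: [540.4, 108.5, 19.2]
tool_rot: [0.337, 3.122, 0.001]
contact_force: [-0.1, -0.1, -1.6]
opening: 42.1
grasp_force: 30.0
```

>>> {"api": "carry_out", "payload": {
  "steps": [
    {"dp": [0, -0.05, 0.1], "roll": 0, "fingers": 0.65},
    {"dp": [0, -0.05, 0.2], "roll": 0, "fingers": 0.65},
    {"dp": [0, -0.05, 0.3], "roll": 0, "fingers": 0.65},
    {"dp": [0, -0.05, 0.35], "roll": 0, "fingers": 0.65},
    {"dp": [0, -0.05, 0.35], "roll": 0, "fingers": 0.65}
  ]
}}

```text
clock: 22.18
ee_pos: [539.8, 108.1, 15.6]
tool_rot: [0.337, 3.123, 0.0]
contact_force: [-3.0, -0.2, 5.8]
opening: 42.1
grasp_force: 30.0
```

Contact on the lid, so I release and go to the slide box.

>>> {"api": "carry_out", "payload": {
  "steps": [
    {"dp": [0, 0, 0], "roll": 0, "fingers": 0.3},
    {"dp": [0, 0, 0], "roll": 0, "fingers": 0.3},
    {"dp": [0, 0, 0], "roll": 0, "fingers": 0.3},
    {"dp": [0, 0, 0], "roll": 0, "fingers": 0.3},
    {"dp": [0, 0, -4], "roll": 0, "fingers": 0.3},
    {"dp": [0, 0, -8], "roll": 0, "fingers": 0.3},
    {"dp": [0, 0, -10], "roll": 0, "fingers": 0.3},
    {"dp": [0, 0, -10], "roll": 0, "fingers": 0.3}
  ]
}}

```text
clock: 23.18
ee_pos: [540.8, 108.1, 116.3]
tool_rot: [0.336, 3.12, 0.001]
contact_force: [0.2, -0.6, -0.9]
opening: 64.2
grasp_force: 0.0
```

```bash
python3 - <<'E'
from h import *
P=cloud("top",np.load("top0.npy")).reshape(-1,3)
T=P[(np.hypot(P[:,0]-571,P[:,1]+308)<65)&(abs(P[:,2]-37)<4)]
w,V=np.linalg.eigh(np.cov(T[:,:2].T));print("long axis angle",np.degrees(np.arctan2(V[1,1],V[0,1])),T.mean(0))
plan((571,-307.8,110,49.6),(571,-307.8,110,139.6))
E
```

```text
long axis angle 139.606507591397 [ 571.60547407 -306.99515077   35.3346399 ]
t 23.18 pos [540.8 108.1 116.3] tilt [ 0.004  0.    -1.   ] ya 77.7 open 64.2 F 0.0 q [ 0.06  0.46  1.56  0.    1.12 -1.3 ]
dp [-11.82 -40.     0.63] roll 0.49
dp [-11.82 -40.     0.63] roll -1.08
```

>>> {"api": "carry_out", "payload": {
  "steps": [
    {"dp": [-11.2, -39.5, 0.6], "roll": 0.49, "fingers": 0.3},
    {"dp": [-11.2, -39.5, 0.6], "roll": 0.49, "fingers": 0.3},
    {"dp": [-11.2, -39.5, 0.6], "roll": 0.49, "fingers": 0.3},
    {"dp": [-11.2, -39.5, 0.6], "roll": 0.49, "fingers": 0.3},
    {"dp": [-11.2, -39.5, 0.6], "roll": 0.49, "fingers": 0.3},
    {"dp": [-11.2, -39.5, 0.6], "roll": 0.49, "fingers": 0.3},
    {"dp": [-11.2, -39.5, 0.6], "roll": 0.49, "fingers": 0.3},
    {"dp": [-11.2, -39.5, 0.6], "roll": 0.49, "fingers": 0.3},
    {"dp": [-11.2, -39.5, 0.6], "roll": 0.49, "fingers": 0.3},
    {"dp": [-11.2, -39.5, 0.6], "roll": 0.49, "fingers": 0.3}
  ]
}}

```text
clock: 24.42
ee_pos: [565.0, -300.2, 108.5]
tool_rot: [-1.082, -2.949, -0.001]
contact_force: [-0.3, -0.6, 0.5]
opening: 64.2
grasp_force: 0.0
```

```bash
python3 - <<'E'
from h import *
plan((564.9,-302.6,-18,49.6))
for n in("top","side"):
    p,d=robot.read_camera(n);P=cloud(n,d).reshape(-1,3);Q=P[(np.hypot(P[:,0]-540,P[:,1]-107)<30)&(P[:,2]>65)&(P[:,2]<80)]
    print(n,"small tin",np.median(Q[:,2]),((Q.min(0)+Q.max(0))/2).round(1),np.ptp(Q,0).round())
    Q=P[(np.hypot(P[:,0]-540,P[:,1]-107)<33)&(P[:,2]>37)&(P[:,2]<43)&(np.hypot(P[:,0]-540,P[:,1]-107)>24)];print(cv2.minEnclosingCircle(Q[:,:2].astype(np.float32)))
E
```

```text
t 24.43 pos [ 565.  -300.2  108.5] tilt [-0.001  0.001 -1.   ] ya 49.7 open 64.2 F 0.0 q [-0.61  0.62  1.3   0.    1.23 -1.48]
dp [-0.16 -0.19 12.65] roll 0.002
top small tin 69.59274501958956 [539.2 109.2  69.1] [42. 42.  8.]
((540.4507446289062, 107.9885482788086), 29.769973754882812)
side small tin 69.45534184985613 [537.3 107.4  69.3] [42. 44.  8.]
((538.2966918945312, 105.14297485351562), 30.388681411743164)
```

Stack is centred within about 2 mm. Now I grasp the slide box.

>>> {"api": "carry_out", "payload": {
  "steps": [
    {"dp": [-0.1, -0.1, 4], "roll": 0, "fingers": 0.3},
    {"dp": [-0.1, -0.1, 8], "roll": 0, "fingers": 0.3},
    {"dp": [-0.1, -0.1, 10.5], "roll": 0, "fingers": 0.3},
    {"dp": [-0.1, -0.1, 12], "roll": 0, "fingers": 0.3},
    {"dp": [-0.1, -0.1, 12.6], "roll": 0, "fingers": 0.3},
    {"dp": [-0.1, -0.1, 12.6], "roll": 0, "fingers": 0.3},
    {"dp": [-0.1, -0.1, 12.6], "roll": 0, "fingers": 0.72},
    {"dp": [-0.1, -0.1, 12.6], "roll": 0, "fingers": 0.72},
    {"dp": [-0.1, -0.1, 12.6], "roll": 0, "fingers": 0.72},
    {"dp": [-0.1, -0.1, 12.6], "roll": 0, "fingers": 0.72},
    {"dp": [-0.1, -0.1, 12.6], "roll": 0, "fingers": 0.72}
  ]
}}

```text
clock: 25.9
ee_pos: [565.3, -303.2, -16.7]
tool_rot: [1.084, 2.948, -0.0]
contact_force: [-0.3, 0.2, 3.0]
opening: 35.5
grasp_force: 30.0
```

```bash
python3 -c "
from h import *
plan((484.9,38.5,110,77.7))"
```

```text
t 25.9 pos [ 565.3 -303.2  -16.7] tilt [ 0. -0. -1.] ya 49.6 open 35.5 F 30.0 q [-0.61  0.76  1.41  0.    0.97 -1.48]
dp [ 28.26  20.83 -12.68] roll -0.49
```

>>> {"api": "carry_out", "payload": {
  "steps": [
    {"dp": [0, 0, -1], "roll": 0, "fingers": 0.72},
    {"dp": [0, 0, -5], "roll": 0, "fingers": 0.72},
    {"dp": [0, 0, -9], "roll": 0, "fingers": 0.72},
    {"dp": [0.8, 0.6, -12.7], "roll": 0, "fingers": 0.72},
    {"dp": [5, 3.7, -12.7], "roll": -0.1, "fingers": 0.72},
    {"dp": [9.5, 7, -12.7], "roll": -0.2, "fingers": 0.72},
    {"dp": [14, 10.3, -12.7], "roll": -0.3, "fingers": 0.72},
    {"dp": [18.5, 13.6, -12.7], "roll": -0.4, "fingers": 0.72},
    {"dp": [23, 17, -12.7], "roll": -0.49, "fingers": 0.72},
    {"dp": [27, 19.9, -12.7], "roll": -0.49, "fingers": 0.72},
    {"dp": [28.3, 20.8, -12.7], "roll": -0.49, "fingers": 0.72},
    {"dp": [28.3, 20.8, -12.7], "roll": -0.49, "fingers": 0.72}
  ]
}}

```text
clock: 27.4
ee_pos: [484.4, 39.0, 110.3]
tool_rot: [0.334, 3.123, -0.0]
contact_force: [0.1, 0.5, -1.4]
opening: 35.7
grasp_force: 30.0
```

```bash
python3 - <<'E'
from h import *
plan((484.9,38.5,-12.7,77.7))
p,d=robot.read_camera("side")
cv2.imwrite("pics/s3.png",cv2.resize(p[60:300,100:420,::-1],(800,600),interpolation=cv2.INTER_CUBIC))
E
```

```text
t 27.4 pos [484.4  39.  110.3] tilt [ 0.001 -0.    -1.   ] ya 77.8 open 35.7 F 30.0 q [-0.08  0.36  1.75 -0.    1.04 -1.44]
dp [-0.05 -0.04 12.3 ] roll 0.002
```

View pics/s3.png

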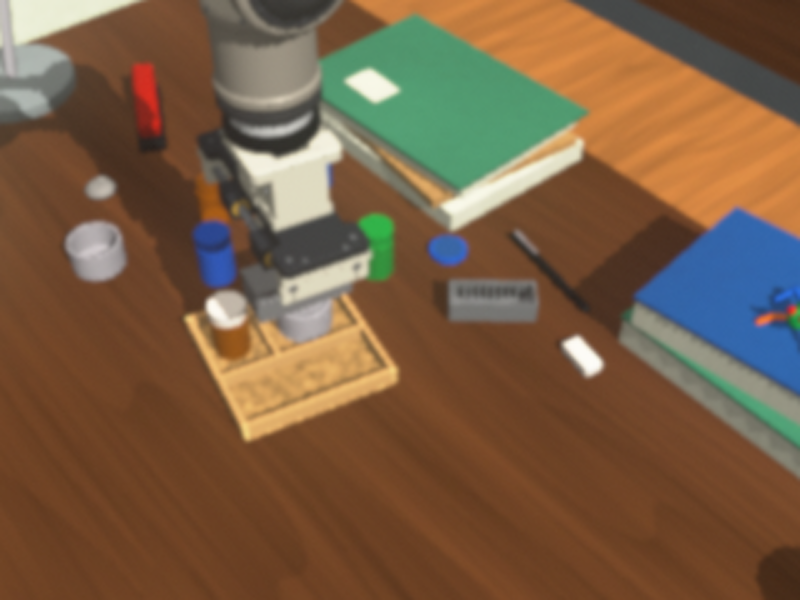

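The crop shows the jar (228,325) and the tin stack (305,315) upright in their bays. The held slide box is mostly hidden behind the gripper, but its opening of 35.7 mm and 30 N grip confirm the hold. Long bay is clear at (300,375).

>>> {"api": "carry_out", "payload": {
  "steps": [
    {"dp": [0, 0, 4], "roll": 0, "fingers": 0.72},
    {"dp": [0, 0, 7.5], "roll": 0, "fingers": 0.72},
    {"dp": [0, 0, 10], "roll": 0, "fingers": 0.72},
    {"dp": [0, 0, 11.6], "roll": 0, "fingers": 0.72},
    {"dp": [0, 0, 12], "roll": 0, "fingers": 0.72},
    {"dp": [0, 0, 12.1], "roll": 0, "fingers": 0.72},
    {"dp": [0, 0, 12.1], "roll": 0, "fingers": 0.72}
  ]
}}

```text
clock: 28.32
ee_pos: [484.9, 38.2, -10.5]
tool_rot: [0.337, 3.122, 0.0]
contact_force: [-1.1, 0.2, -0.2]
opening: 35.7
grasp_force: 30.0
```

>>> {"api": "carry_out", "payload": {
  "steps": [
    {"dp": [0, 0, 0.1], "roll": 0, "fingers": 0.72},
    {"dp": [0, 0, 0.15], "roll": 0, "fingers": 0.72},
    {"dp": [0, 0, 0.2], "roll": 0, "fingers": 0.72},
    {"dp": [0, 0, 0.25], "roll": 0, "fingers": 0.72},
    {"dp": [0, 0, 0.25], "roll": 0, "fingers": 0.72}
  ]
}}

```text
clock: 28.95
ee_pos: [484.4, 38.7, -12.8]
tool_rot: [0.336, 3.123, 0.0]
contact_force: [-2.4, -0.0, 8.0]
opening: 36.0
grasp_force: 30.0
```

>>> {"api": "carry_out", "payload": {
  "steps": [
    {"dp": [0, 0, 0], "roll": 0, "fingers": 0.42},
    {"dp": [0, 0, 0], "roll": 0, "fingers": 0.42},
    {"dp": [0, 0, 0], "roll": 0, "fingers": 0.42},
    {"dp": [0, 0, 0], "roll": 0, "fingers": 0.42},
    {"dp": [0, 0, -4], "roll": 0, "fingers": 0.42},
    {"dp": [0, 0, -8], "roll": 0, "fingers": 0.42},
    {"dp": [0, 0, -13], "roll": 0, "fingers": 0.42},
    {"dp": [0, -6, -13], "roll": 0, "fingers": 0.42},
    {"dp": [0, -12, -13], "roll": 0, "fingers": 0.42},
    {"dp": [0, -18, -13], "roll": 0, "fingers": 0.42},
    {"dp": [0, -24, -13], "roll": 0, "fingers": 0.42},
    {"dp": [0, -30, -13], "roll": 0, "fingers": 0.42}
  ]
}}

```text
clock: 30.45
ee_pos: [419.7, -256.3, 116.5]
tool_rot: [0.337, 3.123, 0.0]
contact_force: [1.3, -1.1, -0.6]
opening: 53.4
grasp_force: 0.0
```

```bash
python3 - <<'E'
from h import *
plan()
c=np.array([502.5,81.7]);ex=np.array([-.977,.213]);ey=np.array([-.213,-.977])
B={"large":((540,107.5),33,35.5,44.5),"small":((540,107.5),28,65,75),"jar":((464.5,124),26,62,72),"slide":((493,38),52,36,45),"otin":((421,327),36,26,40),"ojar":((560,305),25,50,62),"obox":((704,1),55,20,30)}
for n in("top","side"):
    p,d=robot.read_camera(n);P=cloud(n,d).reshape(-1,3)
    P0=cloud(n,np.load(n+"0.npy")).reshape(-1,3)
    for k,(m,r,a,b) in B.items():
        f=lambda P:P[(np.hypot(P[:,0]-m[0],P[:,1]-m[1])<r)&(P[:,2]>a)&(P[:,2]<b)]
        Q=f(P)
        if k=="slide": Q=Q[(Q[:,:2]-c)@ey>10]
        q=(Q.max(0)+Q.min(0))/2;q=q[:2]-c
        print(n,k,len(Q),"z",np.median(Q[:,2]).round(1),"tray xy",(q@ex).round(1),(q@ey).round(1),"moved",(f(P).mean(0)-f(P0).mean(0)).round(1) if k[0]=="o" else "", cv2.minAreaRect(Q[:,:2].astype(np.float32)) if k=="slide" else "")
    cv2.imwrite(f"pics/{n}4.png",cv2.resize(p[...,::-1],(800,600),interpolation=cv2.INTER_CUBIC))
E
```

```text
t 30.45 pos [ 419.7 -256.3  116.5] tilt [ 0. -0. -1.] ya 77.7 open 53.4 F 0.0 q [-0.7   0.36  1.72  0.    1.06 -2.06]
top large 191 z 39.5 tray xy -31.8 -33.9 moved  
top small 282 z 69.7 tray xy -30.1 -34.0 moved  
top jar 214 z 65.2 tray xy 47.2 -33.3 moved  
top slide 578 z 39.4 tray xy 0.4 45.3 moved  ((492.4111022949219, 37.50833511352539), (35.9740104675293, 89.84086608886719), 77.83419036865234)
top otin 133 z 32.5 tray xy 131.4 -223.9 moved [ 0.9 -0.  -0.1] 
top ojar 75 z 56.5 tray xy -8.7 -231.2 moved [-0.8 -0.1  0.1] 
top obox 144 z 23.0 tray xy -214.6 33.6 moved [-0.3  0.9  0. ] 
side large 151 z 39.4 tray xy -30.9 -29.4 moved  
side small 186 z 69.2 tray xy -29.1 -31.8 moved  
side jar 140 z 65.0 tray xy 48.8 -32.6 moved  
side slide 448 z 39.1 tray xy 1.1 48.3 moved  ((490.2640686035156, 35.91956329345703), (40.57923126220703, 90.04756164550781), 75.79092407226562)
side otin 122 z 30.7 tray xy 132.2 -220.8 moved [ 0.5  0.1 -0. ] Traceback (most recent call last):
  File "<stdin>", line 12, in <module>
    return umr_maximum(a, axis, None, out, keepdims, initial, where)
ValueError: zero-size array to reduction operation maximum which has no identity
```

Every item measures inside tolerance (jar x≈47–49 against a limit of 58) and the robot is clear. Handing in.

```bash
python3 -c "
from station import robot
print(robot.finish_job())"
```

```text
the job is handed in; nothing more can be done
None
```

I packed all four closed containers into their bays and handed the job in at about 31 s; depth checks beforehand put all four within tolerance and the three open look-alikes within about 1 mm of their starts (open jar and open slide box checked from the top camera only), and the hand-in call returned no verdict.

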